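# Lift the retaining ring out of a laundry-cart caster hub

### The arm

A 6-joint arm with a two-finger parallel gripper is mounted at the origin on the work surface. World frame = base frame: x ahead of the robot, y to its left, z up, the work surface at z = 0. Lengths are in m, angles in degrees, forces in N, time in s.
With the tool pointing down it reaches from about 0.25 to 0.725 m from the base axis. Payload 9.7 kg.
Tool frame: the origin (TCP) lies at the very end of the fingers, on their centre line; the grasp point (between the pads) lies grasp_offset behind it (grasp_offset is the distance from the TCP to the grasp point, in m); z points along the fingers, y is the line along which they close (so a half turn about z gives the same grasp; the last joint's range is limited). The gripper opens to 85 mm and grips with 20 to 120 N. Pads are 22 mm wide; open, the fingers measure 114 mm over their backs; the gripper's body (76 mm by 85 mm) begins 54 mm behind the grasp point. The pads swing forward as they close: fully open they stand 13 mm farther back than shut.
Start: joints at [69.672, 4.979, 10.078, 95.1, 0, 90], TCP at [0.191, 0.516, 0.231] pointing down, gripper open.
Joint ranges: [-179.16, 179.16], [-48.56, 103.87], [-65.8, 70.77], [-126.05, 130.52], [-82.76, 87.17], [-180, 180]. Speed limits (degrees/s): [127.2, 127.2, 147.25, 180, 180, 180].

### API

Orientations are given as [roll, pitch, yaw] about the fixed x, y, z axes, in that order (R = Rz(yaw) Ry(pitch) Rx(roll)).
In Python, from workcell import get_obs, camera, calibration, job_done, recognise, cut_out, mark_of, grasp_offset gives the robot as it stands.
- The arm moves only by the tool servo_tool, never from a script. Its argument "moves" is a list of rows, each a list of 3 entries, a list of its own where there are three numbers: the turn, a rotation vector about the tool's x, y, z in degrees, then the shift along the tool's x, y, z in m, then the opening in per cent of the stroke, from 0 (shut) to 100 (fully open). In form: [[[ax, ay, az], [x, y, z], claw], ...]. A call has 1 to 12 rows; each row shifts and turns the commanded pose from where the row before left it, along the tool's axes as they then stand; what a row does not reach is not made up. A row lasts 1/10 s, in which the tool goes at most 50 mm and 8.59 degrees, less where a joint would pass 70% of its speed; a pose out of reach is approached as far as the arm can. A call is refused whole if a number of a shift passes 0.05 or a number of a turn 8.59, either way. A call with a gripper value outside its range is refused whole. The fingers move at their own pace and stop on an object; "force" is the grip in N (left out, the last holds). Time passes only in rows, so rows that do not move let the fingers close. It gives the time, the measured TCP pose, the force, the opening and the grip force at its end, in the units of the state.
- get_obs(): the state, without advancing time (a new reading comes with each control period).
- camera(name): name is "scene" or "top" or "wrist"; returns (picture, depth): 384x512x3 uint8, red, green, blue; 384x512 float32, m along the optical axis (not along the pixel's ray), 0 where there is no reading.
- calibration(name): a dict with "camera_matrix" (3x3 intrinsics, pixels), "dist" ([k1, k2, p1, p2, k3] as OpenCV has them; the pictures are not rectified), "R" (3x3) and "t" (3): a world point X has camera coordinates R X + t. Camera axes: x right, y down, z forward; pixel columns grow to the right and rows downward; lengths in m; the calibration is good to about 2 mm. A picture is of the moment at which its call begins: read the wrist's pose just before it. calibration takes no time and is no camera call; for the wrist camera it gives the pose at the moment of the call.
- job_done(): hands the job in; it is judged then, once.
Trained networks look in the newest picture that a camera, given by its name, has taken for a name from the list of things; names that differ only in an ending like _2 or _b are one class to them, and where a whole thing is asked for, a point or a joint stands for the part that bears it (a point fixed in the world has none). Each returns a list of dicts, best first, with "score" (0 to 1); they miss things now and then, are a little off and sometimes report something else, mostly with a low value. They report only what shows in the picture. A call takes as long as a camera call. They do not tell look-alikes from the thing itself.
- recognise(name, camera): "xyz" ([x, y, z] in m, in the coordinates of the camera as it stood for that picture, good to about 4 mm: the middle of the surface that is visible of it).
- cut_out(name, camera): "mask" (384x512 bool, what is visible of it).
- mark_of(name, camera): "xyz" ([x, y, z] in m, in the coordinates of the camera as it stood for that picture, good to about 4 mm: a listed point, or the origin of a listed thing).
The state is a dict: "time": time; "q": joint angles; "qd": joint speeds; "joint_efforts": joint torques, N m; "ee_pos": TCP position; "tcp_rot": TCP orientation; "wrist_force": force on the tool from outside, world axes, zero at the start; "torque": the same for the moment, N m; "opening": finger opening in m; "grasp_force": force on a finger pad.
Only numpy, scipy, OpenCV 4.12 (cv2) and the standard library are available. Lean on these libraries where they do the work, as an engineer would, in place of code of your own. Each camera call takes 0.05 s, during which the arm holds its last target. There are 200 camera calls.

### The job

The cart's caster wheel lies on its jig with a split retaining ring sunk in the hub. Take the hook pick from its block, work its foot gently under the ring's free end in the hub pocket and lift that end up past the sprung tab until it stands propped on top of the tab, without straining the pick or pressing in the thin dust shield that floors the pocket. Put the pick back in its block, then take the ring out with the fingers and lay it in the shallow tray without dropping it, leaving the other things on the desk where they are.

Things in the scene. Friction and masses are not known exactly. Their poses are not given: they have to be found in the camera images.
- hub: Caster wheel lying flat on a 150 mm square plywood jig, fixed. Origin: on the wheel axis, at desk level; z up. Black tyre 124 mm across, top at z=39 mm; steel hub 88 mm across, flat face at z=58. A ring groove is sunk in the face between the centre boss (radius 20, top z=58) and the rim wall (radius 36.5); the retaining ring lies on its ledge at z=51. Angles count from hub x towards hub y
- pocket (a point): Point on the dust shield, a thin sprung plate that floors the pocket (hub angle 0, radius 29, z=45.5). The pocket is a deeper part of the groove, as wide, from -30 to +56 degrees; the ring's free end (+30 degrees) overhangs it by 5.5 mm. The shield gives 1 mm per 2 N; more than 2.5 mm (5 N) bends it. A key block (-40 to -30 degrees, top z=57) keeps the ring from turning when its free end is pushed
- tab_tip (a point): Inner end, top side, of the sprung steel tab at hub angle 68 degrees (radius 33, z=60.7), 3 mm thick, 8 mm wide, hinged at radius 42.5, covering the ring's outer 2 mm. It swings upward only: about 5 N to start it, 9 to 12 N to get the ring past, when the ring's end is some 6 mm up; 12 to 18 mm up it springs back beneath the ring and keeps it propped, underside at about z=61
- lip (a point): Inner edge, underside, of the fixed lip at hub angle 216 degrees (radius 33, z=58.3), 14 mm wide, 3 mm thick, over the ring's outer 2 mm, across from the free end. The ring pivots up under it; to come out, the propped ring is drawn up and a few mm away from the lip
- ring: Split steel retaining ring, rigid, 70 mm outside, 52 inside (9 mm wide), 6 high, about 60 g. Origin: centre of the circle, at the underside; axes as the hub's at the start. It runs from +30 degrees (the free end, over the pocket) round to 320 degrees (the end against the key). Seated, its top is 1 mm below the hub face, out of reach of fingers; propped, its end stands 8 mm above
- ring_end (a point): Point in the ring's free end, at +33 degrees, radius 31, half way up the ring (3 mm above its underside)
- pick: Upright hook pick, about 120 g. Origin on the handle's axis; z up, x along the foot. Handle 16 mm square z=84 to 134 mm, flange 30 square z=80 to 84, stem 18 square z=60 to 80; below it a 5 mm round shank at x=-4 with a flat foot at the bottom, x=-6.5 to +8.5, 4 wide, 3.5 high. The blade's extension is unknown: the foot's underside lies somewhere from z=0 to z=-18; find it by touch
- stand: Wooden block 66 mm square, 102 mm high, fixed, with a 24 mm square hole right through it from the top. Origin: centre of the underside. The pick hangs in it by its flange, foot down and out of sight (pick origin then 22 mm above the desk), with 3 mm play all round its stem
- tray: Shallow open aluminium tray 160 mm square, 22 mm high, walls and floor 5 mm thick, fixed. Origin: centre of the underside
- bottle: Bystander: white bottle 60 mm across, 170 mm tall; origin under its centre
- mug: Bystander: white mug 76 mm across, 90 mm tall; origin under its centre
- brush: Bystander: hand brush lying on the desk; origin under its middle
- driver: Bystander: screwdriver lying on the desk; origin under its middle
- jar: Bystander: amber jar 56 mm across, 70 mm tall; origin under its centre
- tape: Bystander: roll of paper tape 90 mm across, 22 mm high, lying flat; origin under its centre
There are look-alikes about, which are no part of the job. Leave any yellow look-alike of the pick alone. Several things have the shape of the ring; the one meant has the colours described above.

How it is judged (in metres and radians):
On the way, in this order (a step that is already met when the one before it is completed fails the run):
1. the pick holds the ring's free end lifted clear above the hub face, past the tab (z of ring_end in the frame of hub above 0.0625 m and contact force between pick and ring above 0.2 N), for 0.1 s.
2. the pick is back in its block and let go, the ring's free end still propped up on the tab (z of pick in the frame of stand below 0.027 m and horizontal distance between pick and stand below 0.006 m and contact force between the fingers and pick below 0.1 N and z of ring_end in the frame of hub above 0.0605 m and horizontal distance between ring and hub below 0.012 m), for 0.1 s.
At the end, for the whole second after the job is handed in: The ring lies flat (within 0.15 rad, its underside below 13 mm) and at rest in the tray, its centre within 50 mm of the tray's centre along both tray axes; the pick hangs upright (within 0.1 rad) in its block, within 6 mm of the block's axis and seated on its flange (origin below 27 mm) (x of ring in the frame of tray between -0.05 and 0.05 m and y of ring in the frame of tray between -0.05 and 0.05 m and height (world z) of ring below 0.013 m and angle between ring's own z axis and vertical below 0.15 rad and linear speed of ring below 0.02 m/s and z of pick in the frame of stand below 0.027 m and horizontal distance between pick and stand below 0.006 m and angle between pick's own z axis and vertical below 0.1 rad); the robot touches nothing.
It fails at once if the dust shield is pressed in by more than 2.5 mm (distance of pocket from where it was at the start of the episode above 0.0025 m).
It fails at once if the pick strains against the hub, its tab or the ring with more than 25 N (contact force between pick and hub above 25 N or contact force between pick and ring above 25 N).
It fails at once if the fingers or arm press on the wheel with more than 30 N (contact force between the arm and hub above 30 N).
It fails at once if the ring is dropped or flung (faster than 0.9 m/s) (linear speed of ring above 0.9 m/s).
It fails at once if a bystander is moved by more than 30 mm (distance of any of bottle, mug, brush, driver, jar, tape from where it was at the start of the episode above 0.03 m).
It also fails if it takes over 72 s, if anything falls off the work surface, if the arm or the gripper's body presses on something with over 40 N, if the wrist force passes 120 N, or if a joint passes its speed limit or range.

## Working session

There is one attempt and no reset: what is moved stays moved. The work goes in short steps, Python scripts to look and compute and a tool call to move; the robot and the scene stay as the last step left them, time stands still between calls to the robot, and variables do not carry over. Pictures are saved under pics/ and viewed, at most 10 in all, crops included, and the job is handed in when it is done.

Besides the shell and the picture viewer there is one more tool, called after ">>>" by a JSON object that holds its "op" and its "data", one argument or row to a line. servo_tool: Moves the arm, as the interface text tells. Its arguments: {"type":"object","properties":{"moves":{"type":"array"},"force":{"type":"number"}},"required":["moves"]}

```bash
mkdir -p pics; cat > h.py <<'E'
import numpy as np, cv2, json
from workcell import *
from scipy.spatial.transform import Rotation as Ro
def grab(n,f=None):
    c=calibration(n); p,d=camera(n)
    if f: cv2.imwrite('pics/'+f,cv2.cvtColor(p,cv2.COLOR_RGB2BGR))
    return c,p,d
def w(c,x): return np.array(c['R']).T@(np.array(x)-np.array(c['t']))
def pts(c,d,m):
    v,u=np.nonzero(m&(d>0)); z=d[v,u]
    n=cv2.undistortPoints(np.c_[u,v].astype(float)[:,None],np.array(c['camera_matrix']),np.array(c['dist']))[:,0]
    return (np.c_[n*z[:,None],z]-np.array(c['t']))@np.array(c['R'])
E
python3 - <<'E'
from h import *
print(grasp_offset, get_obs()['tcp_rot'])
for n in ['top','scene']:
    c,p,d=grab(n,n+'.png')
    for o in ['hub','pocket','tab_tip','lip','ring_end','pick','stand','tray','ring']:
        print(n,o,[(np.round(w(c,r['xyz']),3).tolist(),round(r['score'],2)) for r in mark_of(o,n)][:4])
a=cv2.imread('pics/top.png');b=cv2.imread('pics/scene.png')
cv2.imwrite('pics/both.png',cv2.resize(np.vstack([a,b]),None,fx=.78,fy=.78))
print(get_obs()['time'])
E
```

```text
0.0187 [-1.79919091e+02 -1.58904644e-04  1.59672996e+02]
top hub [([0.561, -0.043, -0.001], 0.85)]
top pocket [([0.646, 0.412, -0.0], 0.51), ([0.588, -0.042, 0.043], 0.49)]
top tab_tip []
top lip [([0.529, -0.054, 0.058], 0.83), ([0.559, -0.04, -0.001], 0.16)]
top ring_end [([0.586, 0.085, 0.0], 0.68), ([0.585, -0.03, 0.051], 0.44)]
top pick [([0.523, 0.29, -0.001], 0.58), ([0.415, -0.245, 0.001], 0.41), ([0.531, -0.279, 0.022], 0.38)]
top stand [([0.532, -0.275, -0.001], 0.6)]
top tray [([0.527, 0.291, -0.001], 0.76), ([0.575, -0.013, 0.062], 0.56)]
top ring [([0.601, 0.115, 0.005], 0.45)]
scene hub [([0.556, -0.041, 0.001], 0.78), ([0.652, -0.437, -0.001], 0.51)]
scene pocket [([0.585, -0.044, 0.047], 0.55)]
scene tab_tip [([0.573, -0.012, 0.061], 0.68)]
scene lip [([0.532, -0.052, 0.057], 0.93)]
scene ring_end [([0.585, 0.084, 0.002], 0.74), ([0.587, -0.024, 0.052], 0.73)]
scene pick [([0.411, -0.247, -0.005], 0.83)]
scene stand [([0.534, -0.282, -0.002], 0.55)]
scene tray [([0.527, 0.285, 0.001], 0.78), ([0.527, -0.054, 0.055], 0.74)]
scene ring [([0.582, -0.042, 0.047], 0.66), ([0.558, -0.037, 0.048], 0.63), ([0.599, 0.117, 0.002], 0.55)]
1.0
```

View pics/both.png

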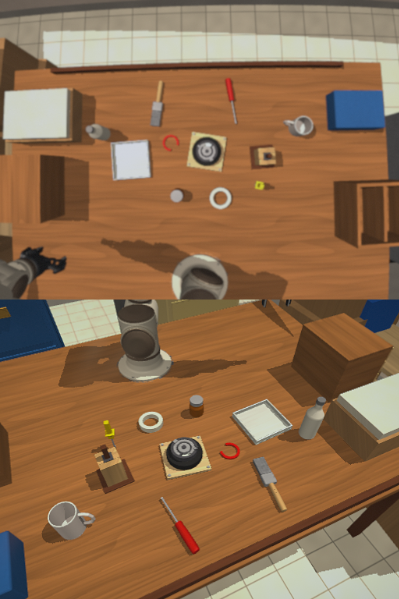

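The top picture shows the jig and wheel near (207,150), the stand with the pick at (263,156), the yellow look-alike at (260,185), the red ring at (171,143) and the tray at (130,160). The networks' positions agree with these.

```bash
cat >> h.py <<'E'
def go(xyz,yaw=None):
    o=get_obs(); R=Ro.from_euler('xyz',o['tcp_rot'],degrees=True)
    print('shift tool',np.round(R.inv().apply(np.array(xyz)-o['ee_pos']),4),'rot',np.round(o['tcp_rot'],2),'pos',np.round(o['ee_pos'],4),'t',o['time'])
    if yaw is not None:
        print('rotvec', np.round((R.inv()*Ro.from_euler('xyz',[180,0,yaw],degrees=True)).as_rotvec(degrees=True),2))
E
python3 - <<'E'
from h import *
o=get_obs(); R=Ro.from_euler('xyz',o['tcp_rot'],degrees=True); c=calibration('wrist')
cp=-np.array(c['R']).T@c['t']
print('cam in tool',R.inv().apply(cp-o['ee_pos']),'axis',R.inv().apply(np.array(c['R'])[2]),'camx',R.inv().apply(np.array(c['R'])[0]),c['camera_matrix'])
go([0.50,-0.04,0.23],90)
E
```

```text
cam in tool [ 0.07721486  0.00019676 -0.14247608] axis [-3.00978344e-01  5.85569729e-05  9.53630973e-01] camx [7.86657884e-04 9.99999673e-01 1.86875257e-04] [[285.65759055   0.         263.95897894]
 [  0.         285.65759055 195.74282826]
 [  0.           0.           1.        ]]
shift tool [-0.4827 -0.4138  0.0013] rot [180.     0.   159.67] pos [0.1911 0.5157 0.2313] t 1.0
rotvec [ 0.    0.   69.67]
```

>>> {"op": "servo_tool", "data": {
  "moves": [
    [[0,0,7.74],[0,0,0],100],
    [[0,0,7.74],[0,0,0],100],
    [[0,0,7.74],[0,0,0],100],
    [[0,0,7.74],[0,0,0],100],
    [[0,0,7.74],[0,0,0],100],
    [[0,0,7.74],[0,0,0],100],
    [[0,0,7.74],[0,0,0],100],
    [[0,0,7.74],[0,0,0],100],
    [[0,0,7.74],[0,0,0],100]
  ]
}}

```text
time: 1.9
ee_pos: [0.1911, 0.5157, 0.2313]
tcp_rot: [180.0, 0.0, 89.7]
wrist_force: [1.0, 0.2, 0.2]
opening: 0.0851
grasp_force: 0.0
```

>>> {"op": "servo_tool", "data": {
  "moves": [
    [[0,0,0],[-0.035,0.023,0.0025],100],
    [[0,0,0],[-0.035,0.023,0.0025],100],
    [[0,0,0],[-0.035,0.023,0.0025],100],
    [[0,0,0],[-0.035,0.023,0.0025],100],
    [[0,0,0],[-0.035,0.023,0.0025],100],
    [[0,0,0],[-0.035,0.023,0.0025],100],
    [[0,0,0],[-0.035,0.023,0.0025],100],
    [[0,0,0],[-0.035,0.023,0.0025],100],
    [[0,0,0],[-0.035,0.023,0.0025],100],
    [[0,0,0],[-0.035,0.023,0.0025],100],
    [[0,0,0],[-0.035,0.023,0.0025],100],
    [[0,0,0],[-0.035,0.023,0.0025],100]
  ]
}}

```text
time: 3.1
ee_pos: [0.4679, 0.0941, 0.2014]
tcp_rot: [180.0, -0.0, 90.0]
wrist_force: [1.0, 0.9, -0.1]
opening: 0.0853
grasp_force: 0.0
```

>>> {"op": "servo_tool", "data": {
  "moves": [
    [[0,0,0],[-0.035,0.023,0.0025],100],
    [[0,0,0],[-0.035,0.023,0.0025],100],
    [[0,0,0],[-0.035,0.023,0.0025],100],
    [[0,0,0],[-0.035,0.023,0.0025],100],
    [[0,0,0],[0,0,0],100],
    [[0,0,0],[0,0,0],100]
  ]
}}

```text
time: 3.7
ee_pos: [0.5592, -0.0449, 0.1907]
tcp_rot: [-179.9, -0.0, 89.9]
wrist_force: [-0.8, 0.1, -0.5]
opening: 0.0855
grasp_force: 0.0
```

```bash
python3 - <<'E'
from h import *
c,p,d=grab('wrist','hub1.png')
for o in ['hub','pocket','tab_tip','lip','ring_end','ring']:
    print(o,[(np.round(w(c,r['xyz']),4).tolist(),round(r['score'],2)) for r in mark_of(o,'wrist')][:3])
# top face + boss points -> depth maps
np.savez('hub1.npz',p=p,d=d,R=c['R'],t=c['t'],K=c['camera_matrix'],dist=c['dist'])
P=pts(c,d,np.ones(d.shape,bool)); 
m=(np.hypot(P[:,0]-.56,P[:,1]+.042)<.09)
h,e=np.histogram(P[m,2],bins=np.arange(-.005,.075,.002)); print([(round(a,3),int(b)) for a,b in zip(e,h)])
go([0.533,-0.279,0.25],90)
E
```

```text
hub [([0.5568, -0.0362, -0.0017], 0.66)]
pocket [([0.5861, -0.0441, 0.0423], 0.68)]
tab_tip [([0.5781, -0.0116, 0.0584], 0.81)]
lip [([0.5276, -0.0533, 0.0575], 0.82)]
ring_end [([0.5907, 0.083, 0.0014], 0.89)]
ring [([0.5259, -0.0538, 0.0577], 0.69)]
[(np.float64(-0.005), 0), (np.float64(-0.003), 290), (np.float64(-0.001), 1794), (np.float64(0.001), 151), (np.float64(0.003), 0), (np.float64(0.005), 0), (np.float64(0.007), 2), (np.float64(0.009), 877), (np.float64(0.011), 4446), (np.float64(0.013), 272), (np.float64(0.015), 9), (np.float64(0.017), 3), (np.float64(0.019), 2), (np.float64(0.021), 3), (np.float64(0.023), 3), (np.float64(0.025), 5), (np.float64(0.027), 3), (np.float64(0.029), 3), (np.float64(0.031), 12), (np.float64(0.033), 84), (np.float64(0.035), 159), (np.float64(0.037), 1923), (np.float64(0.039), 1781), (np.float64(0.041), 34), (np.float64(0.043), 194), (np.float64(0.045), 265), (np.float64(0.047), 40), (np.float64(0.049), 371), (np.float64(0.051), 346), (np.float64(0.053), 131), (np.float64(0.055), 1289), (np.float64(0.057), 2845), (np.float64(0.059), 250), (np.float64(0.061), 264), (np.float64(0.063), 44), (np.float64(0.065), 1), (np.float64(0.067), 0), (np.float64(0.069), 0), (np.float64(0.071), 0)]
shift tool [-0.2356 -0.0263 -0.0583] rot [179.96   0.    90.08] pos [ 0.559  -0.0434  0.1917] t 4.05
rotvec [0.04 0.   0.08]
```

View pics/hub1.png

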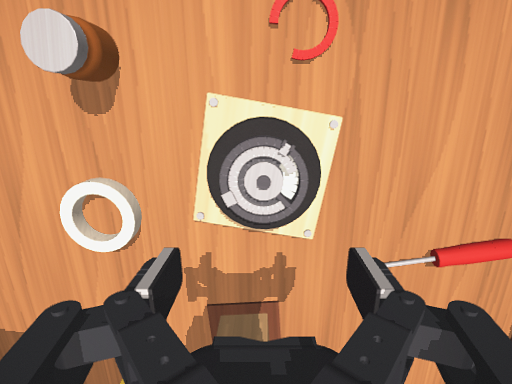

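The wrist picture shows the wheel at (264,180), turned about -10°. The tab is at (285,150), the lip at (230,198), the bright pocket at (290,187) and the key at (283,204). I'll fit the centre and yaw from depth while moving on to the stand.

```bash
cat > fit.py <<'E'
from h import *
z=np.load('hub1.npz'); c={'R':z['R'],'t':z['t'],'camera_matrix':z['K'],'dist':z['dist']}
P=pts(c,z['d'],np.ones(z['d'].shape,bool))
r=np.hypot(P[:,0]-.56,P[:,1]+.042)
J=P[(r<.115)&(abs(P[:,2]-.012)<.004)]
print('jig',cv2.minAreaRect((J[:,:2]*1000).astype(np.float32)), np.median(J[:,2]))
T=P[(r<.075)&(P[:,2]>.035)&(P[:,2]<.042)]
print('tyre',cv2.minEnclosingCircle((T[:,:2]*1000).astype(np.float32)))
F=P[(r<.06)&(P[:,2]>.053)]
print('face',cv2.minEnclosingCircle((F[:,:2]*1000).astype(np.float32)), cv2.minAreaRect((F[:,:2]*1000).astype(np.float32)))
B=P[(r<.065)]; 
# rectified colour view at z=.058
K=np.array(c['camera_matrix']); n=480; s=.09/n
cx,cy=.560,-.042
yy,xx=np.mgrid[0:n,0:n]; X=np.stack([cx+(xx-n/2)*s,cy-(yy-n/2)*s,np.full(xx.shape,.058)],-1).reshape(-1,3)
uv=cv2.projectPoints(X,cv2.Rodrigues(np.array(c['R']))[0],np.array(c['t']),K,np.array(c['dist']))[0].reshape(n,n,2).astype(np.float32)
im=cv2.remap(cv2.cvtColor(z['p'],cv2.COLOR_RGB2BGR),uv,None,cv2.INTER_LINEAR)
cv2.imwrite('pics/rect.png',im)
E
python3 fit.py
```

```text
jig ((558.451904296875, -39.38355255126953), (149.93540954589844, 149.46575927734375), 80.04324340820312) 0.011773382347780187
tyre ((558.158935546875, -39.10044860839844), 60.982276916503906)
face ((559.9992065429688, -41.964195251464844), 59.99693298339844) ((559.9158325195312, -42.29913330078125), (101.79960632324219, 94.52433013916016), 42.46617889404297)
```

>>> {"op": "servo_tool", "data": {
  "moves": [
    [[0,0,0],[-0.024,-0.004,-0.008],100],
    [[0,0,0],[-0.024,-0.004,-0.008],100],
    [[0,0,0],[-0.024,-0.004,-0.008],100],
    [[0,0,0],[-0.024,-0.004,-0.008],100],
    [[0,0,0],[-0.024,-0.004,-0.008],100],
    [[0,0,0],[-0.024,-0.004,-0.008],100],
    [[0,0,0],[-0.024,-0.002,-0.008],100],
    [[0,0,0],[-0.024,0,-0.008],100],
    [[0,0,0],[-0.024,0,-0.008],100],
    [[0,0,0],[-0.024,0,-0.008],100],
    [[0,0,0],[0,0,0],100],
    [[0,0,0],[0,0,0],100]
  ]
}}

```text
time: 5.25
ee_pos: [0.5332, -0.284, 0.2712]
tcp_rot: [180.0, -0.0, 90.0]
wrist_force: [-0.7, -0.4, 0.3]
opening: 0.0855
grasp_force: 0.0
```

```bash
python3 - <<'E'
from h import *
c,p,d=grab('wrist','stand1.png')
for o in ['pick','stand']:
    print(o,[(np.round(w(c,r['xyz']),4).tolist(),round(r['score'],2)) for r in mark_of(o,'wrist')][:3])
P=pts(c,d,np.ones(d.shape,bool)); r=np.hypot(P[:,0]-.533,P[:,1]+.278)
for lo,hi,n in [(.097,.106,'block'),(.108,.135,'?'),(.15,.162,'handle top')]:
    Q=P[(r<.06)&(P[:,2]>lo)&(P[:,2]<hi)]
    if len(Q)>5: print(n,len(Q),np.median(Q[:,2]),cv2.minAreaRect((Q[:,:2]*1000).astype(np.float32)))
for m in cut_out('pick','wrist')[:2]:
    Q=pts(c,d,m['mask']); print(m['score'],len(Q),Q.min(0),Q.max(0))
go([0.533,-0.279,0.2])
E
```

```text
pick [([0.4151, -0.2455, -0.0006], 0.86), ([0.535, -0.2761, 0.0215], 0.69)]
stand [([0.5291, -0.2753, -0.0018], 0.56)]
block 2835 0.1018753195020993 ((530.958740234375, -277.33642578125), (66.075439453125, 66.15177154541016), 3.6802480220794678)
? 78 0.12270500666351364 ((529.6572265625, -270.0088195800781), (15.536787986755371, 2.108665943145752), 5.688846111297607)
handle top 289 0.15554638035637916 ((530.3255004882812, -277.0931091308594), (15.150888442993164, 15.648134231567383), 0.24643249809741974)
0.95 811 [ 0.5153377  -0.2936513   0.10186143] [ 0.54547268 -0.26223314  0.15752228]
0.95 978 [ 0.36546939 -0.27977717 -0.00187241] [ 0.43337264 -0.23049392  0.13589269]
shift tool [ 0.0042 -0.0002  0.0712] rot [-1.7999e+02 -1.0000e-02  9.0080e+01] pos [ 0.5333 -0.2832  0.2712] t 5.45
```

View pics/stand1.png

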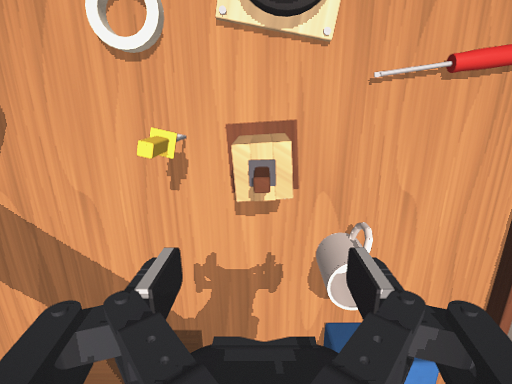

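View pics/rect.png

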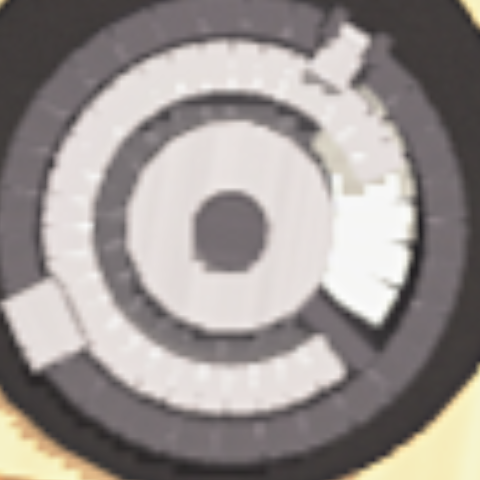

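The stand picture shows the block at (263,168) with the pick's brown handle at (262,178), and the yellow look-alike apart from it at (158,143). The rectified picture puts the boss centre at (230,225), the tab at (345,55) and the lip at (42,325). That gives the hub at (0.5583,-0.0393) with yaw -10°.

```bash
python3 - <<'E'
from h import *
print(np.round(get_obs()['q'],1))
go([0.5306,-0.2772,0.20],3.7)
E
```

```text
[-28.   13.9  24.7 100.8   0.   62. ]
shift tool [ 0.006  -0.0026  0.0712] rot [-1.7999e+02 -1.0000e-02  9.0080e+01] pos [ 0.5333 -0.2832  0.2712] t 5.45
rotvec [-2.000e-02 -0.000e+00  8.638e+01]
```

>>> {"op": "servo_tool", "data": {
  "moves": [
    [[0,0,0],[0.006,-0.0027,0],100],
    [[0,0,-3.7],[0,0,0.018],100],
    [[0,0,0],[0,0,0.02],100],
    [[0,0,0],[0,0,0.02],100],
    [[0,0,0],[0,0,0.02],100],
    [[0,0,0],[0,0,0.02],60],
    [[0,0,0],[0,0,0.02],60],
    [[0,0,0],[0,0,0.02],60],
    [[0,0,0],[0,0,0.01],60],
    [[0,0,0],[0,0,0.01],60],
    [[0,0,0],[0,0,0],60],
    [[0,0,0],[0,0,0],60]
  ],
  "force": 60
}}

```text
time: 6.65
ee_pos: [0.5307, -0.2782, 0.114]
tcp_rot: [180.0, 0.0, 93.7]
wrist_force: [-0.1, -0.0, -0.3]
opening: 0.0516
grasp_force: 0.0
```

>>> {"op": "servo_tool", "data": {
  "moves": [
    [[0,0,0],[0,0,0],0],
    [[0,0,0],[0,0,0],0],
    [[0,0,0],[0,0,0],0],
    [[0,0,0],[0,0,0],0],
    [[0,0,0],[0,0,0],0],
    [[0,0,0],[0,0,0],0],
    [[0,0,0],[0,0,0],0],
    [[0,0,0],[0,0,0],0]
  ],
  "force": 110
}}

```text
time: 7.45
ee_pos: [0.5309, -0.2784, 0.1142]
tcp_rot: [179.9, 0.0, 93.7]
wrist_force: [0.4, 0.2, 5.7]
opening: 0.0145
grasp_force: 107.3
```

>>> {"op": "servo_tool", "data": {
  "moves": [
    [[0,0,0],[0,0,-0.01],0],
    [[0,0,0],[0,0,-0.015],0],
    [[0,0,0],[0,0,-0.018],0],
    [[0,0,0],[0,0,-0.018],0],
    [[0,0,0],[0,0,-0.018],0],
    [[0,0,0],[0,0,-0.018],0],
    [[0,0,0],[0,0,-0.018],0],
    [[0,0,0],[0,0,0],0],
    [[0,0,0],[0,0,0],0],
    [[0,0,0],[0,0,0],0]
  ]
}}

```text
time: 8.45
ee_pos: [0.5303, -0.2781, 0.2273]
tcp_rot: [-179.9, -0.0, 93.7]
wrist_force: [-1.1, -1.3, -1.7]
opening: 0.0145
grasp_force: 107.3
```

```bash
python3 - <<'E'
from h import *
o=get_obs(); print(np.round(o['ee_pos'],4),np.round(o['wrist_force'],2),o['opening'])
ims=[]
for n in ['scene','wrist']:
    c,p,d=grab(n)
    q=np.array(o['ee_pos'])-[0,0,.10]
    uv=cv2.projectPoints(q[None],cv2.Rodrigues(np.array(c['R']))[0],np.array(c['t']),np.array(c['camera_matrix']),np.array(c['dist']))[0].ravel()
    print(n,uv)
    for m in cut_out('pick',n)[:3]:
        Q=pts(c,d,m['mask']); Q=Q[np.hypot(Q[:,0]-.531,Q[:,1]+.278)<.04]
        if len(Q)>5:
            f=Q[Q[:,2]<Q[:,2].min()+.006]
            print(n,m['score'],len(Q),Q.min(0),Q.max(0),'low',np.round(f.mean(0),4),f.min(0),f.max(0))
    h,wd=(40,55) if n=='scene' else (90,110)
    u,v=np.clip(uv,[wd,h],[511-wd,383-h]).astype(int)
    ims.append(cv2.resize(cv2.cvtColor(p[v-h:v+h,u-wd:u+wd],cv2.COLOR_RGB2BGR),(600,290),interpolation=cv2.INTER_CUBIC))
cv2.imwrite('pics/foot.png',np.vstack(ims))
E
```

```text
[ 0.5303 -0.2781  0.2273] [-1.08 -1.27 -1.66] 0.014510315082964706
scene [134.92616335 195.42381794]
wrist [264.26371837 196.65383127]
wrist 0.97 3835 [ 0.5142729  -0.30807674  0.07891914] [ 0.54703444 -0.26134764  0.27046906] low [ 0.5337 -0.2894  0.0818] [ 0.52643557 -0.28987138  0.07891914] [ 0.53910751 -0.28898322  0.08271717]
```

View pics/foot.png

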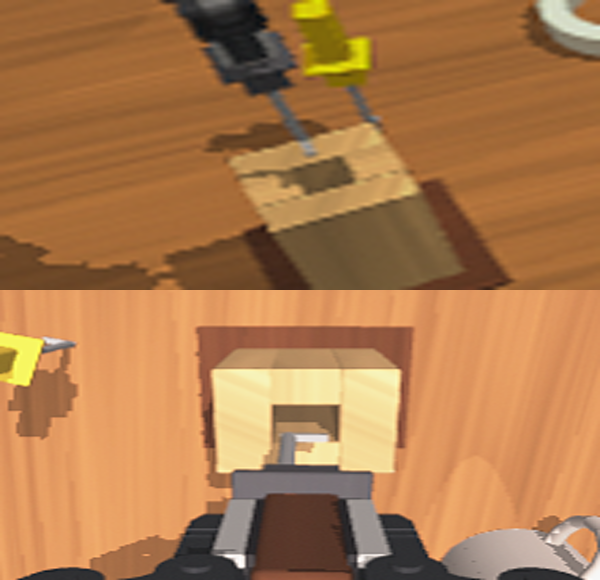

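The lower half shows, from the wrist, the shank at (285,450) with the foot running right to (325,440). So the foot points along world +x, and gripper yaw equals foot yaw plus 90. I'll turn the foot to world 110° and move over the hub.

>>> {"op": "servo_tool", "data": {
  "moves": [
    [[0,0,-8.5],[0,0,0],0],
    [[0,0,-8.5],[0,0,0],0],
    [[0,0,-8.5],[0,0,0],0],
    [[0,0,-8.5],[0,0,0],0],
    [[0,0,-8.5],[0,0,0],0],
    [[0,0,-8.5],[0,0,0],0],
    [[0,0,-8.5],[0,0,0],0],
    [[0,0,-8.5],[0,0,0],0],
    [[0,0,-8.5],[0,0,0],0],
    [[0,0,-8.5],[0,0,0],0],
    [[0,0,-8.5],[0,0,0],0],
    [[0,0,-8.5],[0,0,0],0]
  ]
}}

```text
time: 9.85
ee_pos: [0.5304, -0.2781, 0.2279]
tcp_rot: [180.0, -0.0, -163.9]
wrist_force: [-0.5, -1.0, -0.5]
opening: 0.0147
grasp_force: 107.1
```

>>> {"op": "servo_tool", "data": {
  "moves": [
    [[0,0,-4.3],[0,0,0],0],
    [[0,0,0],[-0.0122,0.0213,0.0027],0],
    [[0,0,0],[-0.0122,0.0213,0.0027],0],
    [[0,0,0],[-0.0122,0.0213,0.0027],0],
    [[0,0,0],[-0.0122,0.0213,0.0027],0],
    [[0,0,0],[-0.0122,0.0213,0.0027],0],
    [[0,0,0],[-0.0122,0.0213,0.0027],0],
    [[0,0,0],[-0.0122,0.0213,0.0027],0],
    [[0,0,0],[-0.0122,0.0213,0.0027],0],
    [[0,0,0],[-0.0122,0.0213,0.0027],0],
    [[0,0,0],[-0.0122,0.0213,0.0027],0],
    [[0,0,0],[0,0,0],0]
  ]
}}

```text
time: 11.05
ee_pos: [0.5723, -0.0339, 0.2005]
tcp_rot: [179.9, -0.0, -159.8]
wrist_force: [0.2, -0.9, -1.0]
opening: 0.0146
grasp_force: 107.3
```

>>> {"op": "servo_tool", "data": {
  "moves": [
    [[0,0,0],[0,0,0],0],
    [[0,0,0],[0,0,0],0]
  ]
}}

```text
time: 11.25
ee_pos: [0.5722, -0.0369, 0.2013]
tcp_rot: [-180.0, -0.0, -160.0]
wrist_force: [-0.6, -0.6, -1.2]
opening: 0.0146
grasp_force: 107.3
```

```bash
python3 - <<'E'
from h import *
o=get_obs(); c,p,d=grab('wrist')
R=Ro.from_euler('xyz',o['tcp_rot'],degrees=True)
m=cut_out('pick','wrist')
P=pts(c,d,m[0]['mask']) if m else pts(c,d,np.ones(d.shape,bool))
L=R.inv().apply(P-o['ee_pos'])*1000   # tool frame, mm ; pick z = 92+... 
for lo,hi,n in [(10,14,'flange'),(13,30,'stem'),(36,62,'shank'),(62,110,'foot?')]:
    q=L[(L[:,2]>lo)&(L[:,2]<hi)&(abs(L[:,0])<20)&(abs(L[:,1])<20)]
    if len(q)>3: print(n,len(q),np.round(q.min(0),1),np.round(q.max(0),1),np.round(np.median(q,0),1))
print('maxz',np.percentile(L[(abs(L[:,0])<15)&(abs(L[:,1])<15),2],[50,90,97,99,100]))
T=np.array(o['ee_pos'])+R.apply([0,0,.09])
uv=cv2.projectPoints(T[None],cv2.Rodrigues(np.array(c['R']))[0],np.array(c['t']),np.array(c['camera_matrix']),np.array(c['dist']))[0].ravel(); print(uv)
cv2.imwrite('pics/over.png',cv2.resize(cv2.cvtColor(p[80:280,164:364],cv2.COLOR_RGB2BGR),(600,600),interpolation=cv2.INTER_CUBIC))
np.savez('over.npz',p=p,d=d,R=c['R'],t=c['t'],K=c['camera_matrix'],dist=c['dist'])
# fit hub again: jig
A=pts(c,d,np.ones(d.shape,bool)); r=np.hypot(A[:,0]-.558,A[:,1]+.039)
J=A[(r<.115)&(abs(A[:,2]-.012)<.004)]; print(len(J),cv2.minAreaRect((J[:,:2]*1000).astype(np.float32)),np.median(J[:,2]))
go([.5718,-.0355,.19],200)
E
```

```text
flange 47 [  5.8 -14.9  10. ] [16.  14.8 12. ] [15.5 -3.2 10.7]
stem 56 [ 9.  -8.7 25.9] [10.4  8.7 29.9] [ 9.6  0.6 28.1]
shank 38 [ 1.5 -6.5 49.7] [ 3.4 -1.8 61.6] [ 2.8 -4.  56. ]
foot? 137 [-1.  -6.6 63. ] [ 3.7  7.3 98.4] [ 2.6 -2.3 90.7]
maxz [-26.01471727   9.11207177  74.18588098  94.66002667 156.62903203]
[263.57015325 199.85553963]
5595 ((557.9205932617188, -39.892478942871094), (149.45516967773438, 150.01747131347656), 80.16332244873047) 0.011769536582854796
shift tool [-0.0002  0.0016  0.0114] rot [-179.99    0.   -160.05] pos [ 0.5722 -0.0371  0.2014] t 11.35
rotvec [-0.01  0.   -0.05]
```

View pics/over.png

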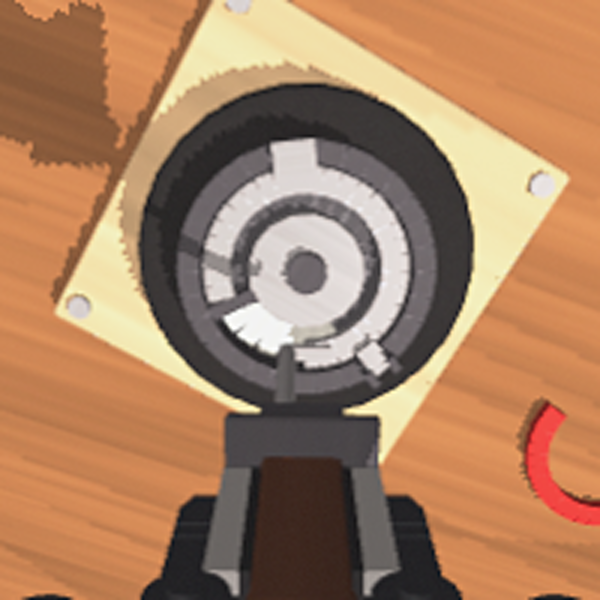

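The picture shows the foot's shank at (287,375). The wheel's boss is at (306,270), the white pocket at (258,328), the ring's free end at about (300,345) and the tab at (372,355). The offsets agree with my model, so next I'll touch the boss top to find the foot's height.

>>> {"op": "servo_tool", "data": {
  "moves": [
    [[0,0,0],[0,0.001,0.01],0],
    [[0,0,0],[0,0,0.01],0],
    [[0,0,0],[0,0,0.01],0],
    [[0,0,0],[0,0,0.005],0],
    [[0,0,0],[0,0,0.002],0],
    [[0,0,0],[0,0,0],0],
    [[0,0,0],[0,0,0],0]
  ]
}}

```text
time: 12.05
ee_pos: [0.5721, -0.0354, 0.1646]
tcp_rot: [-180.0, 0.0, -160.0]
wrist_force: [-0.2, 0.1, -0.9]
opening: 0.0148
grasp_force: 107.4
```

>>> {"op": "servo_tool", "data": {
  "moves": [
    [[0,0,0],[0,0,0.0007],0],
    [[0,0,0],[0,0,0.0007],0],
    [[0,0,0],[0,0,0.0007],0],
    [[0,0,0],[0,0,0],0],
    [[0,0,0],[0,0,0],0]
  ]
}}

```text
time: 12.55
ee_pos: [0.5719, -0.0354, 0.1622]
tcp_rot: [180.0, -0.0, -160.0]
wrist_force: [1.1, 1.1, -0.9]
opening: 0.0146
grasp_force: 107.4
```

>>> {"op": "servo_tool", "data": {
  "moves": [
    [[0,0,0],[0,0,0.0007],0],
    [[0,0,0],[0,0,0.0007],0],
    [[0,0,0],[0,0,0.0007],0],
    [[0,0,0],[0,0,0],0],
    [[0,0,0],[0,0,0],0]
  ]
}}

```text
time: 13.05
ee_pos: [0.5719, -0.0354, 0.1601]
tcp_rot: [180.0, -0.0, -160.0]
wrist_force: [0.4, -0.5, -0.8]
opening: 0.0146
grasp_force: 107.4
```

>>> {"op": "servo_tool", "data": {
  "moves": [
    [[0,0,0],[0,0,0.0007],0],
    [[0,0,0],[0,0,0.0007],0],
    [[0,0,0],[0,0,0.0006],0],
    [[0,0,0],[0,0,0],0],
    [[0,0,0],[0,0,0],0]
  ]
}}

```text
time: 13.55
ee_pos: [0.5719, -0.0354, 0.1581]
tcp_rot: [180.0, -0.0, -160.0]
wrist_force: [0.2, 0.1, 0.0]
opening: 0.0142
grasp_force: 107.3
```

>>> {"op": "servo_tool", "data": {
  "moves": [
    [[0,0,0],[0,0,0.0005],0],
    [[0,0,0],[0,0,0.0005],0],
    [[0,0,0],[0,0,0],0],
    [[0,0,0],[0,0,0],0]
  ]
}}

```text
time: 13.95
ee_pos: [0.5719, -0.0354, 0.1571]
tcp_rot: [180.0, -0.0, -160.0]
wrist_force: [0.4, 0.2, -0.4]
opening: 0.0148
grasp_force: 107.4
```

```bash
python3 -c "
from h import *
o=get_obs(); print(o['wrist_force'],o['torque'],o['ee_pos'])"
```

```text
[ 0.36308285  0.24561535 -0.36853813] [ 0.03560387 -0.00719089  0.01984447] [ 0.57193254 -0.03535062  0.15707096]
```

>>> {"op": "servo_tool", "data": {
  "moves": [
    [[0,0,0],[0,0,0.0005],0],
    [[0,0,0],[0,0,0.0005],0],
    [[0,0,0],[0,0,0],0],
    [[0,0,0],[0,0,0],0]
  ]
}}

```text
time: 14.35
ee_pos: [0.5719, -0.0354, 0.1561]
tcp_rot: [-180.0, -0.0, -160.0]
wrist_force: [-0.2, -0.5, -1.0]
opening: 0.0149
grasp_force: 107.3
```

>>> {"op": "servo_tool", "data": {
  "moves": [
    [[0,0,0],[0,0,0.0005],0],
    [[0,0,0],[0,0,0.0005],0],
    [[0,0,0],[0,0,0],0],
    [[0,0,0],[0,0,0],0]
  ]
}}

```text
time: 14.75
ee_pos: [0.5721, -0.0354, 0.1557]
tcp_rot: [-180.0, 0.0, -160.0]
wrist_force: [-1.2, 0.4, 5.4]
opening: 0.0151
grasp_force: 108.0
```

>>> {"op": "servo_tool", "data": {
  "moves": [
    [[0,0,0],[0,0,-0.005],0],
    [[0,0,0],[0,0,-0.004],0],
    [[0,0,0],[0,0,0],0],
    [[0,0,0],[-0.0065,-0.0066,0],0],
    [[0,0,0],[-0.006,-0.0066,0],0],
    [[0,0,0],[0,0,0],0],
    [[0,0,0],[0,0,0],0],
    [[0,0,0],[0,0,0],0]
  ]
}}

```text
time: 15.55
ee_pos: [0.5881, -0.0435, 0.1639]
tcp_rot: [180.0, -0.0, -160.0]
wrist_force: [0.7, 0.5, -0.9]
opening: 0.0147
grasp_force: 107.6
```

```bash
python3 - <<'E'
from h import *
c,p,d=grab('wrist')
o=get_obs(); R=Ro.from_euler('xyz',o['tcp_rot'],degrees=True)
T=np.array(o['ee_pos'])+R.apply([0,0,.095])
uv=cv2.projectPoints(T[None],cv2.Rodrigues(np.array(c['R']))[0],np.array(c['t']),np.array(c['camera_matrix']),np.array(c['dist']))[0].ravel()
u,v=uv.astype(int); u=min(max(u,60),450); print(uv,o['ee_pos'])
cv2.imwrite('pics/entry.png',cv2.resize(cv2.cvtColor(p[v-60:v+40,u-60:u+60],cv2.COLOR_RGB2BGR),(720,600),interpolation=cv2.INTER_CUBIC))
E
```

```text
[263.64585031 198.15415334] [ 0.58809377 -0.04345086  0.16398815]
```

View pics/entry.png

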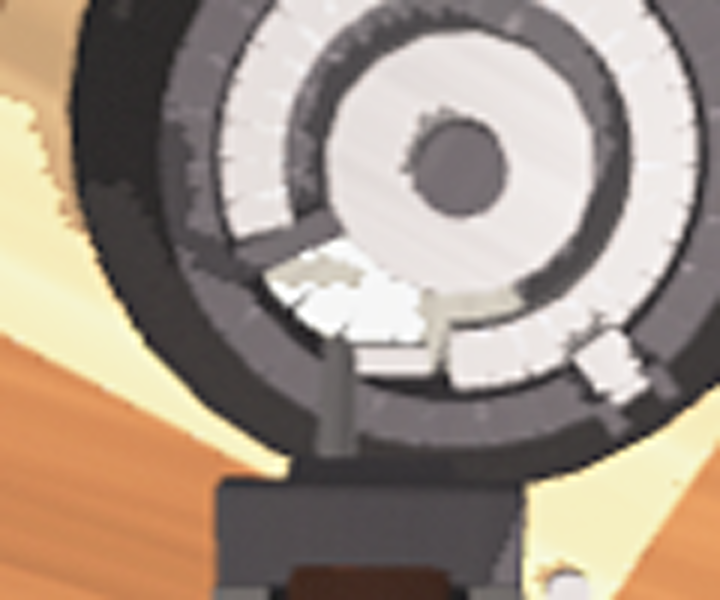

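The picture shows the foot from (330,360) to about (435,360), just left of the ring's end face at (447,355), with the open pocket below it. The ring end sits about 2 mm nearer than modelled, so I'll back off 1.5 mm and then lower.

>>> {"op": "servo_tool", "data": {
  "moves": [
    [[0,0,0],[0,-0.0015,0],0],
    [[0,0,0],[0,0,0.003],0],
    [[0,0,0],[0,0,0.002],0],
    [[0,0,0],[0,0,0.001],0],
    [[0,0,0],[0,0,0.001],0],
    [[0,0,0],[0,0,0.001],0],
    [[0,0,0],[0,0,0],0],
    [[0,0,0],[0,0,0],0]
  ]
}}

```text
time: 16.4
ee_pos: [0.5887, -0.0449, 0.1561]
tcp_rot: [180.0, -0.0, -160.0]
wrist_force: [-0.2, 0.4, -1.2]
opening: 0.015
grasp_force: 107.6
```

>>> {"op": "servo_tool", "data": {
  "moves": [
    [[0,0,0],[0,0,0.001],0],
    [[0,0,0],[0,0,0.001],0],
    [[0,0,0],[0,0,0.001],0],
    [[0,0,0],[0,0,0.001],0],
    [[0,0,0],[0,0,0],0],
    [[0,0,0],[0,0,0],0]
  ]
}}

```text
time: 17.0
ee_pos: [0.5887, -0.0449, 0.1521]
tcp_rot: [-180.0, -0.0, -160.0]
wrist_force: [0.2, 0.3, -0.6]
opening: 0.015
grasp_force: 107.6
```

>>> {"op": "servo_tool", "data": {
  "moves": [
    [[0,0,0],[0,0,0.001],0],
    [[0,0,0],[0,0,0.001],0],
    [[0,0,0],[0,0,0.001],0],
    [[0,0,0],[0,0,0.001],0],
    [[0,0,0],[0,0,0],0],
    [[0,0,0],[0,0,0],0]
  ]
}}

```text
time: 17.6
ee_pos: [0.5887, -0.0449, 0.148]
tcp_rot: [180.0, -0.0, -160.0]
wrist_force: [-0.6, 0.4, -1.4]
opening: 0.0148
grasp_force: 107.6
```

>>> {"op": "servo_tool", "data": {
  "moves": [
    [[0,0,0],[0,0,0.001],0],
    [[0,0,0],[0,0,0.001],0],
    [[0,0,0],[0,0,0.0008],0],
    [[0,0,0],[0,0,0],0],
    [[0,0,0],[0,0,0],0]
  ]
}}

```text
time: 18.1
ee_pos: [0.5887, -0.0449, 0.1453]
tcp_rot: [-180.0, -0.0, -160.0]
wrist_force: [0.3, 0.3, -0.6]
opening: 0.0141
grasp_force: 107.6
```

>>> {"op": "servo_tool", "data": {
  "moves": [
    [[0,0,0],[0,0,0.0005],0],
    [[0,0,0],[0,0,0.0004],0],
    [[0,0,0],[0,0,0],0],
    [[0,0,0],[0,0,0],0]
  ]
}}

```text
time: 18.5
ee_pos: [0.5887, -0.0449, 0.1444]
tcp_rot: [180.0, -0.0, -160.0]
wrist_force: [0.2, -0.3, -1.1]
opening: 0.0146
grasp_force: 107.6
```

>>> {"op": "servo_tool", "data": {
  "moves": [
    [[0,0,0],[0,0.001,0],0],
    [[0,0,0],[-0.0005,0.001,0],0],
    [[0,0,0],[-0.0005,0.001,0],0],
    [[0,0,0],[-0.0005,0.001,0],0],
    [[0,0,0],[-0.0005,0.001,0],0],
    [[0,0,0],[-0.0005,0.001,0],0],
    [[0,0,0],[-0.0005,0.001,0],0],
    [[0,0,0],[0,0,0],0]
  ]
}}

```text
time: 19.3
ee_pos: [0.5891, -0.0371, 0.1444]
tcp_rot: [-180.0, -0.0, -160.0]
wrist_force: [-0.8, -0.7, -1.3]
opening: 0.0149
grasp_force: 107.6
```

>>> {"op": "servo_tool", "data": {
  "moves": [
    [[0,0,0],[0,0.001,0],0],
    [[0,0,0],[0,0.001,0],0],
    [[0,0,0],[0,0.001,0],0],
    [[0,0,0],[0,0,0],0],
    [[0,0,0],[0,0,0],0]
  ]
}}

```text
time: 19.8
ee_pos: [0.5881, -0.0345, 0.1444]
tcp_rot: [180.0, -0.0, -160.0]
wrist_force: [-0.9, -0.9, -1.3]
opening: 0.0144
grasp_force: 107.6
```

>>> {"op": "servo_tool", "data": {
  "moves": [
    [[0,0,0],[0,0.001,0],0],
    [[0,0,0],[0,0.001,0],0],
    [[0,0,0],[0,0.0005,0],0],
    [[0,0,0],[0,0,0],0],
    [[0,0,0],[0,0,0],0]
  ]
}}

```text
time: 20.3
ee_pos: [0.5873, -0.0321, 0.1444]
tcp_rot: [-180.0, 0.0, -160.0]
wrist_force: [0.7, -0.2, -0.7]
opening: 0.0146
grasp_force: 107.6
```

>>> {"op": "servo_tool", "data": {
  "moves": [
    [[0,0,0],[0,0.0008,0],0],
    [[0,0,0],[0,0.0007,0],0],
    [[0,0,0],[0,0,0],0],
    [[0,0,0],[0,0,0],0]
  ]
}}

```text
time: 20.7
ee_pos: [0.5867, -0.0307, 0.1444]
tcp_rot: [-180.0, -0.0, -160.0]
wrist_force: [-0.2, 0.8, -1.5]
opening: 0.0147
grasp_force: 107.6
```

>>> {"op": "servo_tool", "data": {
  "moves": [
    [[0,0,0],[0,0,-0.0007],0],
    [[0,0,0],[0,0,-0.0007],0],
    [[0,0,0],[0,0,-0.0007],0],
    [[0,0,0],[0,0,-0.0007],0],
    [[0,0,0],[0,0,0],0],
    [[0,0,0],[0,0,0],0]
  ]
}}

```text
time: 21.3
ee_pos: [0.5867, -0.0308, 0.147]
tcp_rot: [-180.0, -0.0, -160.0]
wrist_force: [-0.2, -1.0, -4.1]
opening: 0.0149
grasp_force: 107.3
```

>>> {"op": "servo_tool", "data": {
  "moves": [
    [[0,0,0],[0,0,-0.0007],0],
    [[0,0,0],[0,0,-0.0007],0],
    [[0,0,0],[0,0,-0.0007],0],
    [[0,0,0],[0,0,-0.0007],0],
    [[0,0,0],[0,0,0],0]
  ]
}}

```text
time: 21.8
ee_pos: [0.5866, -0.0308, 0.1497]
tcp_rot: [180.0, -0.0, -160.0]
wrist_force: [-0.0, -1.6, -8.3]
opening: 0.0145
grasp_force: 107.3
```

>>> {"op": "servo_tool", "data": {
  "moves": [
    [[0,0,0],[0,0,-0.0007],0],
    [[0,0,0],[0,0,-0.0007],0],
    [[0,0,0],[0,0,-0.0007],0],
    [[0,0,0],[0,0,-0.0007],0],
    [[0,0,0],[0,0,0],0]
  ]
}}

```text
time: 22.3
ee_pos: [0.5866, -0.0307, 0.1525]
tcp_rot: [180.0, -0.0, -160.0]
wrist_force: [1.5, -1.5, -12.7]
opening: 0.0148
grasp_force: 107.3
```

>>> {"op": "servo_tool", "data": {
  "moves": [
    [[0,0,0],[0,0,-0.0007],0],
    [[0,0,0],[0,0,-0.0007],0],
    [[0,0,0],[0,0,-0.0007],0],
    [[0,0,0],[0,0,0],0]
  ]
}}

```text
time: 22.7
ee_pos: [0.587, -0.0307, 0.1559]
tcp_rot: [-180.0, 0.1, -160.0]
wrist_force: [-0.1, -0.9, -1.5]
opening: 0.0147
grasp_force: 108.9
```

>>> {"op": "servo_tool", "data": {
  "moves": [
    [[0,0,0],[0,0,-0.0007],0],
    [[0,0,0],[0,0,-0.0007],0],
    [[0,0,0],[0,0,-0.0007],0],
    [[0,0,0],[0,0,0],0]
  ]
}}

```text
time: 23.1
ee_pos: [0.5869, -0.0306, 0.1573]
tcp_rot: [180.0, 0.0, -160.0]
wrist_force: [1.0, -0.5, -1.4]
opening: 0.0148
grasp_force: 108.9
```

>>> {"op": "servo_tool", "data": {
  "moves": [
    [[0,0,0],[0,0,-0.001],0],
    [[0,0,0],[0,0,-0.001],0],
    [[0,0,0],[0,0,-0.001],0],
    [[0,0,0],[0,0,0],0],
    [[0,0,0],[0,0,0],0]
  ]
}}

```text
time: 23.6
ee_pos: [0.5868, -0.0307, 0.16]
tcp_rot: [-180.0, 0.0, -160.0]
wrist_force: [0.2, 0.1, -1.5]
opening: 0.0149
grasp_force: 108.9
```

```bash
cat > look.py <<'E'
from h import *
import sys
c,p,d=grab('wrist')
o=get_obs(); print(np.round(o['ee_pos'],4),np.round(o['wrist_force'],1))
uv=cv2.projectPoints(np.array([[.5581,-.0396,.058]]),cv2.Rodrigues(np.array(c['R']))[0],np.array(c['t']),np.array(c['camera_matrix']),np.array(c['dist']))[0].ravel()
u,v=uv.astype(int); u=min(max(u,60),450); v=min(max(v,50),330)
cv2.imwrite('pics/'+sys.argv[1],cv2.resize(cv2.cvtColor(p[v-50:v+50,u-60:u+60],cv2.COLOR_RGB2BGR),(720,600),interpolation=cv2.INTER_CUBIC))
P=pts(c,d,np.ones(d.shape,bool)); H=Ro.from_euler('z',10,degrees=True).apply(P-[.5581,-.0396,0])*1000
r=np.hypot(H[:,0],H[:,1]); a=np.degrees(np.arctan2(H[:,1],H[:,0]))%360
for k in range(0,360,15):
    m=(r>27.5)&(r<32)&(abs(a-k)<5); print(k,int(m.sum()),np.round(np.median(H[m,2]),1) if m.any() else '',end=' | ')
E
python3 look.py lift.png
```

```text
[ 0.5868 -0.0307  0.1599] [ 0.7 -0.1 -0.9]
0 16 45.3 | 15 183 200.1 | 30 156 201.4 | 45 117 199.7 | 60 74 168.0 | 75 263 243.3 | 90 46 68.2 | 105 33 66.3 | 120 40 64.2 | 135 33 62.6 | 150 35 60.9 | 165 34 59.3 | 180 35 58.7 | 195 36 57.9 | 210 36 58.3 | 225 35 58.7 | 240 32 59.2 | 255 34 60.1 | 270 35 61.7 | 285 39 63.7 | 300 41 65.4 | 315 27 56.5 | 330 15 56.4 | 345 227 184.4 |
```

View pics/lift.png

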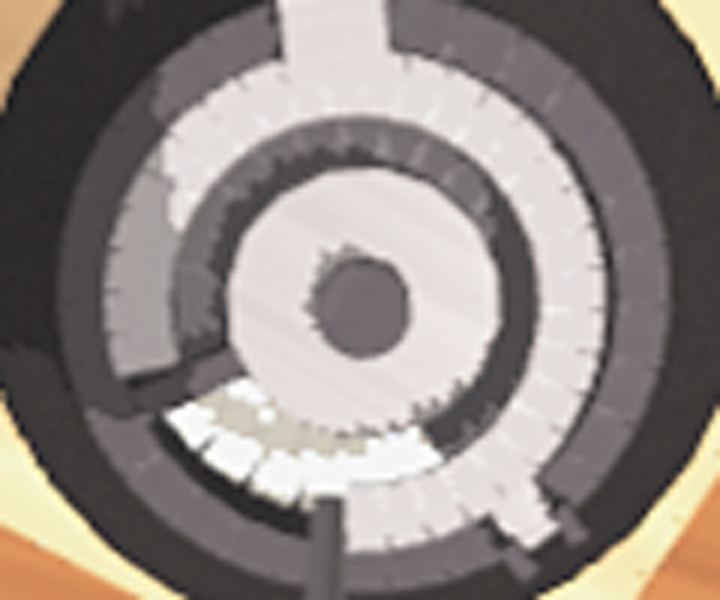

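The ring's end stands lifted on the foot. Its top is at about 70 mm near the tab and 58 mm at the lip, and the wrist force has dropped, so the tab at (525,515) has sprung back. I'll lower gently onto the tab.

>>> {"op": "servo_tool", "data": {
  "moves": [
    [[0,0,0],[0,0,0.0008],0],
    [[0,0,0],[0,0,0.0008],0],
    [[0,0,0],[0,0,0.0008],0],
    [[0,0,0],[0,0,0.0008],0],
    [[0,0,0],[0,0,0.0008],0],
    [[0,0,0],[0,0,0.0008],0],
    [[0,0,0],[0,0,0.0008],0],
    [[0,0,0],[0,0,0.0008],0],
    [[0,0,0],[0,0,0],0]
  ]
}}

```text
time: 24.55
ee_pos: [0.5867, -0.0307, 0.1535]
tcp_rot: [-180.0, -0.0, -160.0]
wrist_force: [-0.1, -0.8, -0.6]
opening: 0.0145
grasp_force: 108.9
```

```bash
python3 look.py prop.png
```

```text
[ 0.5867 -0.0308  0.1536] [-0.2  0.4 -0.6]
0 15 45.1 | 15 172 193.9 | 30 157 194.8 | 45 127 193.4 | 60 74 162.6 | 75 271 236.2 | 90 43 65.8 | 105 37 65.1 | 120 37 63.7 | 135 33 62.6 | 150 36 61.6 | 165 38 60.5 | 180 37 59.3 | 195 36 59.0 | 210 35 58.1 | 225 36 57.7 | 240 35 57.6 | 255 35 57.7 | 270 34 58.3 | 285 39 58.9 | 300 36 59.6 | 315 33 60.4 | 330 17 56.4 | 345 217 177.7 |
```

>>> {"op": "servo_tool", "data": {
  "moves": [
    [[0,0,0],[0,0,0.0008],0],
    [[0,0,0],[0,-0.001,0.0005],0],
    [[0,0,0],[0,-0.0012,0],0],
    [[0,0,0],[0,-0.0012,0],0],
    [[0,0,0],[0,-0.0012,0],0],
    [[0,0,0],[0,-0.0012,0],0],
    [[0,0,0],[0.0005,-0.0012,0],0],
    [[0,0,0],[0.0005,-0.0012,0],0],
    [[0,0,0],[0.0005,-0.0012,0],0],
    [[0,0,0],[0.0005,-0.0012,0],0],
    [[0,0,0],[0.0005,-0.0012,0],0],
    [[0,0,0],[0.0005,-0.0012,0],0]
  ]
}}

```text
time: 25.8
ee_pos: [0.5883, -0.0441, 0.1523]
tcp_rot: [-180.0, 0.0, -160.0]
wrist_force: [0.1, -0.3, -1.2]
opening: 0.0147
grasp_force: 108.9
```

>>> {"op": "servo_tool", "data": {
  "moves": [
    [[0,0,0],[0,0,0],0],
    [[0,0,0],[0,-0.0005,-0.001],0],
    [[0,0,0],[0,0,-0.002],0],
    [[0,0,0],[0,0,-0.004],0],
    [[0,0,0],[0,0,-0.008],0],
    [[0,0,0],[0,0,-0.012],0],
    [[0,0,0],[0,0,-0.015],0],
    [[0,0,0],[0,0,-0.015],0],
    [[0,0,0],[0,0,-0.012],0],
    [[0,0,0],[0,0,-0.008],0],
    [[0,0,0],[0,0,0],0]
  ]
}}

```text
time: 26.9
ee_pos: [0.589, -0.0445, 0.2308]
tcp_rot: [-180.0, 0.1, -160.0]
wrist_force: [0.5, -0.1, -1.2]
opening: 0.0141
grasp_force: 108.9
```

```bash
python3 look.py prop2.png; python3 -c "
from h import *
go([.5309,-.2784,.23],93.7)"
```

```text
[ 0.5888 -0.0444  0.2297] [ 0.4 -0.5 -1.5]
0 78 272.0 | 15 144 271.7 | 30 21 65.9 | 45 24 66.1 | 60 168 286.4 | 75 124 297.9 | 90 917 297.3 | 105 19 64.5 | 120 19 63.7 | 135 19 62.4 | 150 19 61.0 | 165 22 60.0 | 180 21 59.5 | 195 21 58.5 | 210 25 58.0 | 225 22 57.9 | 240 18 57.0 | 255 20 57.8 | 270 19 58.7 | 285 20 58.8 | 300 20 60.0 | 315 803 318.3 | 330 796 268.1 | 345 412 263.1 | shift tool [ 0.1344 -0.2    -0.0003] rot [-1.7998e+02  4.0000e-02 -1.5999e+02] pos [ 0.5888 -0.0444  0.2297] t 26.95
rotvec [2.0000e-02 4.0000e-02 1.0631e+02]
```

View pics/prop2.png

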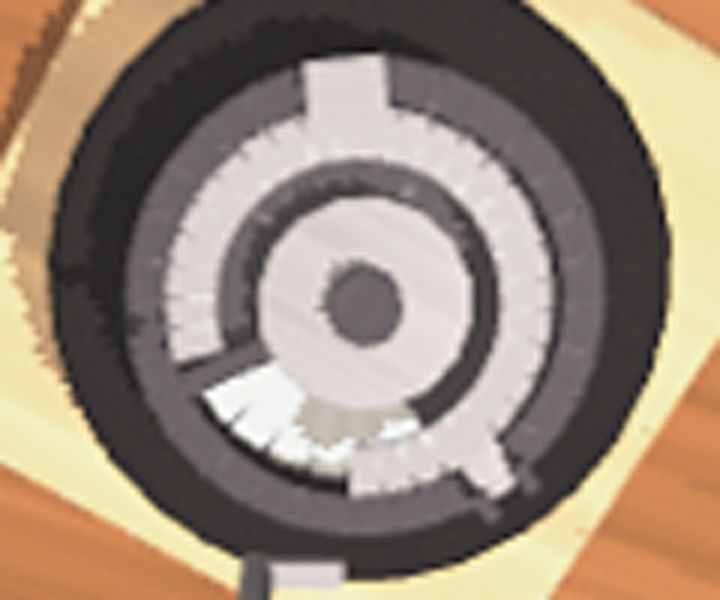

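The ring stays propped: its free end at (385,475) overlaps the tab at (485,480), standing about 8 mm above the face. I'll take the pick back to its block.

>>> {"op": "servo_tool", "data": {
  "moves": [
    [[0,0,0],[0.01344,-0.02,0],0],
    [[0,0,0],[0.01344,-0.02,0],0],
    [[0,0,0],[0.01344,-0.02,0],0],
    [[0,0,0],[0.01344,-0.02,0],0],
    [[0,0,0],[0.01344,-0.02,0],0],
    [[0,0,0],[0.01344,-0.02,0],0],
    [[0,0,0],[0.01344,-0.02,0],0],
    [[0,0,0],[0.01344,-0.02,0],0],
    [[0,0,0],[0.01344,-0.02,0],0],
    [[0,0,0],[0.01344,-0.02,0],0]
  ]
}}

```text
time: 27.95
ee_pos: [0.5301, -0.2792, 0.2283]
tcp_rot: [179.9, -0.1, -160.0]
wrist_force: [0.1, -0.6, -0.4]
opening: 0.0147
grasp_force: 108.9
```

>>> {"op": "servo_tool", "data": {
  "moves": [
    [[0,0,8.5],[0,0,0],0],
    [[0,0,8.5],[0,0,0],0],
    [[0,0,8.5],[0,0,0],0],
    [[0,0,8.5],[0,0,0],0],
    [[0,0,8.5],[0,0,0],0],
    [[0,0,8.5],[0,0,0],0],
    [[0,0,8.5],[0,0,0],0],
    [[0,0,8.5],[0,0,0],0],
    [[0,0,8.5],[0,0,0],0],
    [[0,0,8.5],[0,0,0],0],
    [[0,0,8.5],[0,0,0],0],
    [[0,0,8.5],[0,0,0],0]
  ]
}}

```text
time: 29.15
ee_pos: [0.5304, -0.2782, 0.2283]
tcp_rot: [-179.9, -0.0, 97.7]
wrist_force: [0.6, 0.5, -0.9]
opening: 0.0146
grasp_force: 108.8
```

>>> {"op": "servo_tool", "data": {
  "moves": [
    [[0,0,4.3],[0,0,0],0],
    [[0,0,0],[0,0,0],0],
    [[0,0,0],[0,0,0],0]
  ]
}}

```text
time: 29.45
ee_pos: [0.5305, -0.2783, 0.2287]
tcp_rot: [-180.0, -0.0, 93.9]
wrist_force: [-0.6, -0.7, -0.9]
opening: 0.0147
grasp_force: 108.8
```

```bash
python3 -c "
from h import *
go([.5309,-.2784,.1142],93.7)
o=get_obs(); R=Ro.from_euler('xyz',o['tcp_rot'],degrees=True); c,p,d=grab('wrist')
m=cut_out('pick','wrist')
L=R.inv().apply(pts(c,d,m[0]['mask'])-o['ee_pos'])*1000
for lo,hi,n in [(10,14,'flange'),(36,62,'shank')]:
    q=L[(L[:,2]>lo)&(L[:,2]<hi)&(abs(L[:,0])<20)&(abs(L[:,1])<20)]
    if len(q)>3: print(n,len(q),np.round(q.min(0),1),np.round(q.max(0),1))
P=pts(c,d,np.ones(d.shape,bool)); r=np.hypot(P[:,0]-.531,P[:,1]+.277); Q=P[(r<.055)&(abs(P[:,2]-.102)<.004)]; print(cv2.minAreaRect((Q[:,:2]*1000).astype(np.float32)))
"
```

```text
shift tool [-0.0002  0.0004  0.1145] rot [-1.7996e+02 -3.0000e-02  9.3850e+01] pos [ 0.5305 -0.2783  0.2287] t 29.45
rotvec [-0.04 -0.03  0.15]
((531.1427001953125, -277.1659851074219), (66.08050537109375, 65.88243865966797), 3.641437530517578)
```

>>> {"op": "servo_tool", "data": {
  "moves": [
    [[0,0,0],[0,0.0004,0.012],0],
    [[0,0,0],[0,0,0.012],0],
    [[0,0,0],[0,0,0.012],0],
    [[0,0,0],[0,0,0.012],0],
    [[0,0,0],[0,0,0.012],0],
    [[0,0,0],[0,0,0.012],0],
    [[0,0,0],[0,0,0.012],0],
    [[0,0,0],[0,0,0.01],0],
    [[0,0,0],[0,0,0.01],0],
    [[0,0,0],[0,0,0.005],0],
    [[0,0,0],[0,0,0.003],0],
    [[0,0,0],[0,0,0],0]
  ]
}}

```text
time: 30.75
ee_pos: [0.5311, -0.2783, 0.1171]
tcp_rot: [-180.0, -0.0, 93.7]
wrist_force: [0.8, 1.1, -1.4]
opening: 0.015
grasp_force: 108.9
```

>>> {"op": "servo_tool", "data": {
  "moves": [
    [[0,0,0],[0,0,0.001],0],
    [[0,0,0],[0,0,0.001],0],
    [[0,0,0],[0,0,0],0],
    [[0,0,0],[0,0,0],0]
  ]
}}

```text
time: 31.15
ee_pos: [0.5312, -0.2783, 0.1154]
tcp_rot: [180.0, 0.0, 93.7]
wrist_force: [-0.1, -0.2, -1.2]
opening: 0.0149
grasp_force: 108.9
```

>>> {"op": "servo_tool", "data": {
  "moves": [
    [[0,0,0],[0,0,0.0008],0],
    [[0,0,0],[0,0,0],20],
    [[0,0,0],[0,0,0],40],
    [[0,0,0],[0,0,0],50],
    [[0,0,0],[0,0,0],50],
    [[0,0,0],[0,0,0],50],
    [[0,0,0],[0,0,0],50]
  ],
  "force": 40
}}

```text
time: 31.85
ee_pos: [0.5311, -0.2783, 0.1145]
tcp_rot: [180.0, 0.0, 93.7]
wrist_force: [0.4, -0.3, 0.6]
opening: 0.0428
grasp_force: 0.0
```

>>> {"op": "servo_tool", "data": {
  "moves": [
    [[0,0,0],[0,0,-0.02],50],
    [[0,0,0],[0,0,-0.02],50],
    [[0,0,0],[0,0,-0.02],50],
    [[0,0,0],[0,0,-0.02],50],
    [[0,0,0],[0,0,-0.02],50],
    [[0,0,0],[0,0,0],50]
  ]
}}

```text
time: 32.45
ee_pos: [0.5319, -0.2787, 0.2174]
tcp_rot: [179.8, 0.1, 93.7]
wrist_force: [-0.6, 0.4, -0.0]
opening: 0.0427
grasp_force: 0.0
```

```bash
python3 -c "
from h import *
c,p,d=grab('wrist')
P=pts(c,d,np.ones(d.shape,bool)); r=np.hypot(P[:,0]-.531,P[:,1]+.277); Q=P[(r<.04)&(P[:,2]>.145)&(P[:,2]<.175)]; print(np.median(Q[:,2]),cv2.minAreaRect((Q[:,:2]*1000).astype(np.float32)))
go([.5823,-.0235,.2],90)
"
```

```text
0.15538118943515583 ((530.4481201171875, -276.9470520019531), (15.47960090637207, 15.498489379882812), 3.617164373397827)
shift tool [0.2513 0.067  0.0154] rot [1.7988e+02 7.0000e-02 9.3710e+01] pos [ 0.5316 -0.2786  0.2156] t 32.5
rotvec [0.12 0.07 3.71]
```

>>> {"op": "servo_tool", "data": {
  "moves": [
    [[0,0,-7.1],[0,0,0],30],
    [[0,0,-7.1],[0,0,0],30],
    [[0,0,-7.1],[0,0,0],30],
    [[0,0,-7.0],[0,0,0],30]
  ]
}}

```text
time: 32.9
ee_pos: [0.5308, -0.2781, 0.2129]
tcp_rot: [-179.9, -0.1, 122.3]
wrist_force: [1.0, 0.0, -0.5]
opening: 0.0255
grasp_force: 0.0
```

>>> {"op": "servo_tool", "data": {
  "moves": [
    [[0,0,0],[0.0157,0.015,0],30],
    [[0,0,0],[0.0157,0.015,0],30],
    [[0,0,0],[0.0157,0.015,0],30],
    [[0,0,0],[0.0157,0.015,0],30],
    [[0,0,0],[0.0157,0.015,0],30],
    [[0,0,0],[0.0157,0.015,0],30],
    [[0,0,0],[0.0157,0.015,0],30],
    [[0,0,0],[0.0157,0.015,0],30],
    [[0,0,0],[0.0157,0.015,0],30],
    [[0,0,0],[0.0157,0.015,0],30],
    [[0,0,0],[0.0157,0.015,0],30],
    [[0,0,0],[0.0157,0.015,0],30]
  ]
}}

```text
time: 34.1
ee_pos: [0.5836, -0.0222, 0.213]
tcp_rot: [-179.9, -0.1, 122.0]
wrist_force: [-0.8, -0.6, -0.1]
opening: 0.0253
grasp_force: 0.0
```

>>> {"op": "servo_tool", "data": {
  "moves": [
    [[0,0,0],[0,0,0.02],30],
    [[0,0,0],[0,0,0.02],30],
    [[0,0,0],[0,0,0.02],30],
    [[0,0,0],[0,0,0],30],
    [[0,0,0],[0,0,0],30]
  ]
}}

```text
time: 34.6
ee_pos: [0.5834, -0.0231, 0.1539]
tcp_rot: [-179.9, -0.1, 122.0]
wrist_force: [0.1, -0.1, 0.0]
opening: 0.0256
grasp_force: 0.0
```

```bash
sed -i 's/^go(.*//' look.py; python3 - <<'E'
from h import *
o=get_obs(); c,p,d=grab('wrist'); print(o['opening'])
P=pts(c,d,np.ones(d.shape,bool)); 
H=np.array([.5581,-.0396,0]); Q=Ro.from_euler('z',10,degrees=True).apply(P-H)*1000
r=np.hypot(Q[:,0],Q[:,1]); a=np.degrees(np.arctan2(Q[:,1],Q[:,0]))%360
for k in range(20,70,6):
    m=(abs(a-k)<3)&(r>20)&(r<42)&(Q[:,2]>62)&(Q[:,2]<75)
    if m.sum()>3: print(k,int(m.sum()),np.round(np.percentile(r[m],[2,50,98]),1),np.round(np.median(Q[m,2]),1))
m=(abs(r-30)<8)&(((a>75)&(a<190)))&(Q[:,2]>58.8)&(Q[:,2]<70)
(x,y),R0=cv2.minEnclosingCircle(Q[m&(Q[:,2]>58.8)][:,:2].astype(np.float32)); print(x,y,R0)
go([.5840,-.0234,.0600],122)
E
python3 look.py grip.png
```

```text
0.025621317899397006
26 28 [25.  29.1 33.4] 65.6
32 37 [25.1 29.5 33.5] 65.6
38 32 [25.1 30.1 33.7] 66.1
44 41 [24.8 29.3 33.6] 66.1
50 39 [24.5 29.6 33.4] 66.0
56 38 [24.6 29.4 33.6] 66.1
62 53 [24.1 30.6 41.6] 66.0
68 40 [24.5 29.6 33.2] 65.8
-14.375449180603027 17.71636390686035 29.847755432128906
shift tool [-0.0002  0.      0.0949] rot [179.99   0.   122.01] pos [ 0.5839 -0.0232  0.1549] t 34.65
rotvec [0.01 0.   0.01]
[ 0.5841 -0.0232  0.1554] [0.2 0.1 0.5]
0 13 45.2 | 15 1 45.5 | 30 26 66.1 | 45 31 66.3 | 60 551 236.7 | 75 31 65.8 | 90 201 249.0 | 105 34 64.6 | 120 34 63.5 | 135 34 62.6 | 150 29 61.4 | 165 28 60.0 | 180 32 59.2 | 195 804 239.2 | 210 25 57.8 | 225 27 57.3 | 240 27 57.6 | 255 25 57.6 | 270 26 58.1 | 285 37 59.0 | 300 34 60.1 | 315 35 60.5 | 330 32 52.4 | 345 25 45.1 |
```

View pics/grip.png

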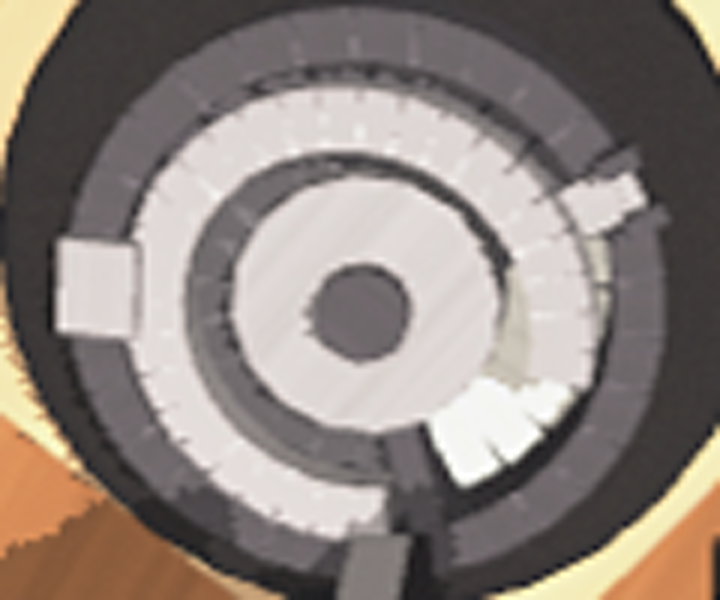

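The ring's raised end shows at (560,330) beside the tab at (605,205), and its far side is still under the lip at (100,288). At the grip spot its width runs from radius 24.8 to 33.6, so I'll shift 1.2 mm inward and go down.

>>> {"op": "servo_tool", "data": {
  "moves": [
    [[0,0,0],[0,-0.0012,0.02],30],
    [[0,0,0],[0,0,0.02],30],
    [[0,0,0],[0,0,0.02],30],
    [[0,0,0],[0,0,0.015],30],
    [[0,0,0],[0,0,0.01],30],
    [[0,0,0],[0,0,0.005],30],
    [[0,0,0],[0,0,0.002],30],
    [[0,0,0],[0,0,0.002],30],
    [[0,0,0],[0,0,0],30],
    [[0,0,0],[0,0,0],30]
  ],
  "force": 25
}}

```text
time: 35.7
ee_pos: [0.5831, -0.0238, 0.061]
tcp_rot: [180.0, 0.0, 122.0]
wrist_force: [0.2, 0.1, -0.2]
opening: 0.0254
grasp_force: 0.0
```

>>> {"op": "servo_tool", "data": {
  "moves": [
    [[0,0,0],[0,0,0],22],
    [[0,0,0],[0,0,0],18],
    [[0,0,0],[0,0,0],14],
    [[0,0,0],[0,0,0],10],
    [[0,0,0],[0,0,0],5],
    [[0,0,0],[0,0,0],0],
    [[0,0,0],[0,0,0],0]
  ]
}}

```text
time: 36.4
ee_pos: [0.583, -0.0239, 0.0606]
tcp_rot: [180.0, 0.0, 122.0]
wrist_force: [-0.0, -1.2, 0.9]
opening: 0.0087
grasp_force: 24.9
```

>>> {"op": "servo_tool", "data": {
  "moves": [
    [[0,0,0],[0,0,0],0],
    [[0,0,0],[0,0,0],0],
    [[0,0,0],[0,0,-0.0005],0],
    [[0,0,0],[0,0.0007,-0.0005],0],
    [[0,0,0],[0,0.0007,-0.0005],0],
    [[0,0,0],[0,0.0007,0],0],
    [[0,0,0],[0,0,0],0]
  ],
  "force": 60
}}

```text
time: 37.1
ee_pos: [0.5845, -0.0225, 0.0618]
tcp_rot: [-180.0, -0.0, 122.0]
wrist_force: [-0.4, -2.4, -0.7]
opening: 0.0066
grasp_force: 58.9
```

>>> {"op": "servo_tool", "data": {
  "moves": [
    [[0,0,0],[0,0.0007,0],0],
    [[0,0,0],[0,0.0007,0],0],
    [[0,0,0],[0,0.0007,0],0],
    [[0,0,0],[0,0.0007,0],0],
    [[0,0,0],[0,0,0],0]
  ]
}}

```text
time: 37.6
ee_pos: [0.5871, -0.021, 0.0621]
tcp_rot: [180.0, -0.0, 122.0]
wrist_force: [-0.8, 0.1, 0.7]
opening: 0.0068
grasp_force: 58.9
```

```bash
python3 look.py g2.png; python3 - <<'E'
from h import *
c,p,d=grab('wrist'); P=pts(c,d,np.ones(d.shape,bool))
Q=Ro.from_euler('z',10,degrees=True).apply(P-[.5581,-.0396,0])*1000
r=np.hypot(Q[:,0],Q[:,1]); a=np.degrees(np.arctan2(Q[:,1],Q[:,0]))%360
print()
for k in list(range(90,330,20)):
    m=(abs(a-k)<5)&(r>22)&(r<33 if 200<k<235 else r<44)&(Q[:,2]>53)&(Q[:,2]<80)
    l=[]
    for rr in range(21,42,2):
        n=m&(abs(r-rr)<1); l.append(round(float(np.median(Q[n,2])),1) if n.sum() else None)
    print(k,l)
E
```

```text
[ 0.5871 -0.021   0.0621] [ 0.6  0.2 -0.1]
0 0  | 15 0  | 30 135 108.8 | 45 122 99.3 | 60 631 130.4 | 75 1149 141.8 | 90 210 156.2 | 105 43 65.8 | 120 58 64.6 | 135 76 63.8 | 150 75 62.8 | 165 75 61.9 | 180 68 61.2 | 195 290 149.5 | 210 46 60.0 | 225 36 59.5 | 240 30 59.6 | 255 30 59.6 | 270 22 60.0 | 285 0  | 300 0  | 315 3 50.7 | 330 0  | 345 0  | 
90 [None, None, None, None, 65.9, 66.0, 66.4, 66.6, 66.9, 64.1, 57.9]
110 [None, None, None, None, 64.8, 65.3, 65.4, 65.6, 65.4, 59.9, 57.7]
130 [None, None, None, 62.8, 63.9, 64.2, 64.1, 64.1, 60.5, 58.0, 57.9]
150 [None, None, 63.4, 62.8, 62.9, 62.8, 62.5, 62.5, 57.8, 57.8, 57.8]
170 [None, 56.9, 61.5, 61.7, 61.6, 61.5, 61.7, None, 57.5, 57.9, 57.8]
190 [None, 60.2, 61.0, 61.0, 60.6, 60.3, 60.6, None, 57.4, 58.0, 57.8]
210 [None, 60.4, 60.4, 60.2, 60.0, 59.5, 60.4, None, None, None, None]
230 [None, 60.2, 60.0, 59.9, 59.7, 58.5, None, None, None, None, None]
250 [None, 60.3, 60.1, 60.0, 60.0, 58.6, None, None, 56.4, 57.8, 57.9]
270 [None, 60.7, 60.8, 60.7, 60.5, 59.5, None, 55.5, 56.3, 57.8, 58.0]
290 [None, 56.0, None, None, None, None, None, None, None, None, None]
310 [None, 58.6, 57.6, None, None, None, None, None, None, None, None]
```

>>> {"op": "servo_tool", "data": {
  "moves": [
    [[0,0,0],[0,0.001,0],0],
    [[0,0,0],[0,0,-0.001],0],
    [[0,0,0],[0,0,-0.001],0],
    [[0,0,0],[0,0,-0.001],0],
    [[0,0,0],[0,0,0],0]
  ]
}}

```text
time: 38.2
ee_pos: [0.5875, -0.0209, 0.0648]
tcp_rot: [-180.0, -0.0, 122.0]
wrist_force: [-2.3, -2.6, -2.7]
opening: 0.0064
grasp_force: 58.9
```

>>> {"op": "servo_tool", "data": {
  "moves": [
    [[0,0,0],[0,0,-0.002],0],
    [[0,0,0],[0,0,-0.002],0],
    [[0,0,0],[0,0,-0.003],0],
    [[0,0,0],[0,0,-0.004],0],
    [[0,0,0],[0,0,0],0]
  ]
}}

```text
time: 38.7
ee_pos: [0.5885, -0.0205, 0.0771]
tcp_rot: [179.9, 0.0, 122.0]
wrist_force: [-0.8, -0.5, -0.9]
opening: 0.0068
grasp_force: 59.0
```

```bash
cat > ringfit.py <<'E'
from h import *
c,p,d=grab('wrist'); o=get_obs(); R=Ro.from_euler('xyz',o['tcp_rot'],degrees=True)
P=R.inv().apply(pts(c,d,np.ones(d.shape,bool))-o['ee_pos'])*1000
# ring lies toward tool -y (and both sides in x); points within +-9mm of tool z plane
m=(P[:,1]<-7)&(P[:,1]>-75)&(abs(P[:,0])<50)&(P[:,2]>-8)&(P[:,2]<9)
Q=P[m]
if len(Q)>50:
    A=np.c_[Q[:,:2],np.ones(len(Q))]; k=np.ones(len(Q),bool)
    for _ in range(6):
        s=np.linalg.lstsq(A[k],Q[k,2],rcond=None)[0]; k=abs(A@s-Q[:,2])<1.2
    print(len(Q),k.sum(),'plane tool',np.round(s,3),'deg',np.round(np.degrees(np.arctan(s[:2])),1),np.round(Q[k].min(0),1),np.round(Q[k].max(0),1))
    B=np.c_[2*Q[k][:,:2]]
    print('enc',cv2.minEnclosingCircle(Q[k][:,:2].astype(np.float32)))
print(np.round(o['ee_pos'],4),np.round(o['wrist_force'],2),o['opening'],o['time'])
E
python3 ringfit.py
```

```text
3390 2727 plane tool [-0.031 -0.125 -5.474] deg [-1.8 -7.1] [-23.1 -64.8  -6.2] [36.6 -7.   3.8]
enc ((4.145504951477051, -32.61170196533203), 35.04542922973633)
[ 0.5883 -0.0205  0.0767] [ 0.68 -0.7  -0.7 ] 0.006683152429126964 38.75
```

>>> {"op": "servo_tool", "data": {
  "moves": [
    [[0,0,0],[0,0,-0.01],0],
    [[0,0,0],[0,0,-0.015],0],
    [[0,0,0],[0,0,-0.015],0],
    [[0,0,0],[0,0,-0.015],0],
    [[0,0,0],[0,0,-0.005],0],
    [[0,0,0],[0,0,0],0]
  ]
}}

```text
time: 39.35
ee_pos: [0.5884, -0.0207, 0.1374]
tcp_rot: [179.9, 0.1, 122.0]
wrist_force: [0.4, 0.8, -0.6]
opening: 0.0066
grasp_force: 59.0
```

>>> {"op": "servo_tool", "data": {
  "moves": [
    [[0,0,0],[0.01,0.005,0],0],
    [[0,0,0],[0.02,0.01,0],0],
    [[0,0,0],[0.028,0.0135,0],0],
    [[0,0,0],[0.028,0.0135,0],0],
    [[0,0,0],[0.028,0.0135,0],0],
    [[0,0,0],[0.028,0.0135,0],0],
    [[0,0,0],[0.028,0.0135,0],0],
    [[0,0,0],[0.028,0.0135,0],0],
    [[0,0,0],[0.028,0.0135,0],0],
    [[0,0,0],[0.028,0.0135,0],0],
    [[0,0,0],[0.02,0.01,0],0],
    [[0,0,0],[0.012,0.006,0],0]
  ]
}}

```text
time: 40.55
ee_pos: [0.553, 0.2976, 0.1349]
tcp_rot: [-179.9, -0.0, 122.1]
wrist_force: [0.6, -1.2, -0.9]
opening: 0.0068
grasp_force: 59.0
```

>>> {"op": "servo_tool", "data": {
  "moves": [
    [[0,0,0],[0.005,0.0021,0],0],
    [[0,0,0],[0,0,0],0],
    [[0,0,0],[0,0,0],0]
  ]
}}

```text
time: 40.85
ee_pos: [0.5533, 0.3001, 0.1359]
tcp_rot: [-180.0, 0.0, 122.0]
wrist_force: [0.7, -0.6, 0.1]
opening: 0.0072
grasp_force: 59.0
```

```bash
python3 ringfit.py; python3 - <<'E'
from h import *
c,p,d=grab('wrist')
P=pts(c,d,np.ones(d.shape,bool))
m=(abs(P[:,2]-.022)<.003)&(np.hypot(P[:,0]-.527,P[:,1]-.288)<.125)
print('rim',m.sum(),cv2.minAreaRect((P[m][:,:2]*1000).astype(np.float32)),P[m].min(0),P[m].max(0))
m=(P[:,2]<.01)&(np.hypot(P[:,0]-.527,P[:,1]-.288)<.06); print('floor',np.median(P[m][:,2]))
for n in ['tray']: print([np.round(w(c,r['xyz']),3) for r in mark_of(n,'wrist')])
E
```

```text
3415 2719 plane tool [-0.033 -0.123 -4.902] deg [-1.9 -7. ] [-23.  -64.9  -5.9] [37.2 -7.   4.4]
enc ((4.222812652587891, -32.5745964050293), 35.05256271362305)
[0.5534 0.3    0.136 ] [-0.04 -0.05 -0.44] 0.006644081563666502 40.9
rim 3140 ((527.890869140625, 287.4028015136719), (160.07626342773438, 159.9516143798828), 3.5537161827087402) [0.44384081 0.20312552 0.0190034 ] [0.61151952 0.3717441  0.02455183]
floor 0.004800945568057994
[array([ 0.528,  0.286, -0.001])]
```

>>> {"op": "servo_tool", "data": {
  "moves": [
    [[0,0,0],[0,0,0.01],0],
    [[0,0,0],[0,0,0.015],0],
    [[0,0,0],[0,0,0.015],0],
    [[0,0,0],[0,0,0.015],0],
    [[0,0,0],[0,0,0.015],0],
    [[0,0,0],[0,0,0.015],0],
    [[0,0,0],[0,0,0.012],0],
    [[0,0,0],[0,0,0.006],0],
    [[0,0,0],[0,0,0],0],
    [[2,0,0],[0,0,0],0],
    [[2,0,0],[0,0,0],0],
    [[2,0,0],[0,0,0],0]
  ]
}}

```text
time: 42.2
ee_pos: [0.5537, 0.3011, 0.0342]
tcp_rot: [-174.0, 0.0, 122.0]
wrist_force: [-0.6, -0.1, -0.8]
opening: 0.0064
grasp_force: 59.1
```

>>> {"op": "servo_tool", "data": {
  "moves": [
    [[0,0,0],[0,0,0.005],0],
    [[0,0,0],[0,0,0.005],0],
    [[0,0,0],[0,0,0.004],0],
    [[0,0,0],[0,0,0.003],0],
    [[0,0,0],[0,0,0.002],0],
    [[0,0,0],[0,0,0],0],
    [[0,0,0],[0,0,0],0]
  ]
}}

```text
time: 42.9
ee_pos: [0.5516, 0.2998, 0.0143]
tcp_rot: [-174.0, 0.0, 122.0]
wrist_force: [0.3, -0.1, -1.5]
opening: 0.0066
grasp_force: 59.1
```

>>> {"op": "servo_tool", "data": {
  "moves": [
    [[0,0,0],[0,0,0.002],0],
    [[0,0,0],[0,0,0.002],0],
    [[0,0,0],[0,0,0.001],0],
    [[0,0,0],[0,0,0],0],
    [[0,0,0],[0,0,0],0]
  ]
}}

```text
time: 43.4
ee_pos: [0.5511, 0.2995, 0.0091]
tcp_rot: [-174.0, 0.0, 122.0]
wrist_force: [-0.5, -1.0, -0.7]
opening: 0.0068
grasp_force: 59.1
```

>>> {"op": "servo_tool", "data": {
  "moves": [
    [[0,0,0],[0,0,0.0007],0],
    [[0,0,0],[0,0,0.0006],0],
    [[0,0,0],[0,0,0],0],
    [[0,0,0],[0,0,0],0]
  ]
}}

```text
time: 43.8
ee_pos: [0.551, 0.2995, 0.0078]
tcp_rot: [-174.0, -0.0, 122.0]
wrist_force: [0.3, 0.9, -1.1]
opening: 0.0067
grasp_force: 59.1
```

One more small step to touch, then release.

>>> {"op": "servo_tool", "data": {
  "moves": [
    [[0,0,0],[0,0,0.0006],0],
    [[0,0,0],[0,0,0.0005],0],
    [[0,0,0],[0,0,0],0],
    [[0,0,0],[0,0,0],5],
    [[0,0,0],[0,0,0],10],
    [[0,0,0],[0,0,0],15],
    [[0,0,0],[0,0,0],22],
    [[0,0,0],[0,0,0],30],
    [[0,0,0],[0,0,0],30],
    [[0,0,0],[0,0,0],30]
  ],
  "force": 20
}}

```text
time: 44.8
ee_pos: [0.5508, 0.2993, 0.0068]
tcp_rot: [-174.0, 0.0, 122.0]
wrist_force: [-2.1, -1.8, 2.7]
opening: 0.0255
grasp_force: 1.5
```

>>> {"op": "servo_tool", "data": {
  "moves": [
    [[0,0,0],[0,0,-0.003],30],
    [[0,0,0],[0,0,-0.005],30],
    [[0,0,0],[0,0,-0.01],30],
    [[0,0,0],[0,0,-0.02],30],
    [[0,0,0],[0,0,-0.03],30],
    [[0,0,0],[0,0,-0.03],30],
    [[0,0,0],[0,0,-0.03],30],
    [[0,0,0],[0,0,-0.02],30],
    [[0,0,0],[0,0,0],30],
    [[0,0,0],[0,0,0],30]
  ]
}}

```text
time: 45.8
ee_pos: [0.5643, 0.3078, 0.1542]
tcp_rot: [-174.1, 0.0, 122.0]
wrist_force: [-0.0, 0.7, -0.2]
opening: 0.0256
grasp_force: 0.0
```

```bash
python3 - <<'E'
from h import *
o=get_obs(); print(np.round(o['ee_pos'],3),o['opening'],o['grasp_force'],o['wrist_force'],o['time'])
c,p,d=grab('wrist')
P=pts(c,d,np.ones(d.shape,bool))
Q=P[(P[:,2]>.0085)&(P[:,2]<.018)&(abs(P[:,0]-.528)<.066)&(abs(P[:,1]-.2874)<.066)]
s=np.linalg.lstsq(np.c_[Q[:,:2],np.ones(len(Q))],Q[:,2],rcond=None)[0]
print(len(Q),'top z',np.percentile(Q[:,2],[5,50,95]),cv2.minEnclosingCircle((Q[:,:2]*1000).astype(np.float32)),'slope',s[:2])
c,p,d=grab('top'); P=pts(c,d,np.ones(d.shape,bool)); Q=P[(np.hypot(P[:,0]-.531,P[:,1]+.277)<.04)&(P[:,2]>.13)]; print('pick top',np.round(np.median(Q,0),4),len(Q))
E
```

```text
[0.564 0.308 0.154] 0.025550683637693698 0.0 [-0.04883042  0.7268562  -0.22810242] 45.8
1257 top z [0.00954773 0.01076151 0.01188023] ((524.5000610351562, 284.9771423339844), 35.35365295410156) slope [0.00047595 0.00188838]
pick top [ 0.5292 -0.2733  0.1544] 35
```

The ring lies flat in the tray with its top at 10.8 mm and its centre about 4 mm from the tray's centre. The pick is seated in its block and the arm is clear.

```bash
python3 -c "
from workcell import job_done; print(job_done())"
```

```text
the job is handed in; nothing more can be done
None
```

The job is handed in: the ring lies flat in the tray about 4 mm off its centre, the pick hangs seated in its block, and nothing I measured exceeded a limit; the hand-in call did not return the verdict.

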